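# Park the washed long roller at the top of the drying gutter

## Task

Two washed beech rollers lie at the foot of the two-lane steel drying gutter. With a fingertip, gently push the longer roller up its lane, over the crest and into the dip until it rests against the end stop and cannot roll back; only push it, do not lift it or fling it. Leave the shorter roller at the foot of its lane, and do not disturb the wooden mould, the brush or the steel beaker standing around.

Things in the scene. Friction and masses are not known exactly. Their poses are not given: they have to be found in the camera images.
- gutter: Stand of the fixed steel drying gutter, 270 mm long (x) by 200 mm wide (y), on the table. Origin on the table top under its middle, z up, x level and pointing to the raised end with the end stop.
- ramp: The sloped steel floor, fixed to the stand. Origin on its surface at the crest (high edge between slope and dip), midway between the lanes; x points uphill along the slope (8 degrees above level), y across the lanes, z square to the slope floor. Two lanes, centred at y = +49.5 and -49.5 mm, each 95 mm clear between thin walls standing 14 mm above the slope floor, which runs from x = -178 mm to 0.
- lip (a point): Middle of the top edge of the low lip that holds the rollers at the foot of both lanes: 6 mm above the slope floor, 4 mm thick, its uphill face at ramp x = -150 mm. Axes as the ramp.
- stop (a point): Middle of the foot of the end stop, where the stop plate (32 mm high) meets the dip floor. From the crest the dip floor falls 8 degrees below level (16 degrees against the slope) for 75 mm to here; the plate stands square to it across both lanes. A roller resting against the stop has its centre at ramp x = 54 mm, z = 12 mm.
- long_roller: The longer plain beech roller, 52 mm diameter, 84 mm long, about 0.125 kg, loose. Origin at its centre; y is its long axis (x and z turn as it rolls). It starts at the foot of one of the lanes against the lip, lying across the lane, centre at ramp x = -133 mm, z = 26 mm. Let go on the slope it rolls back; past the crest it rolls on to the stop by itself.
- short_roller: The shorter beech roller, 52 mm diameter, 50 mm long, loose, at the foot of the other lane. Origin at its centre; y is its long axis. To be left alone.
- mould: Bystander: open round wooden mould, 150 mm across, 85 mm high, loose. Origin at the centre of its underside.
- brush: Bystander: wooden scrubbing brush, 150 x 50 mm, 44 mm high, lying on its bristles, loose. Origin at the centre of its underside; x is its long axis.
- beaker: Bystander: steel beaker, 70 mm across, 90 mm high, loose. Origin at the centre of its underside.

How it is judged:
By the outcome, as a careful person would: the job done as asked, in the order asked, and still so for the second after the job is handed in, with the robot touching nothing.
It also fails if it takes over 48 s, if anything falls off the work surface, if the arm or the gripper's body presses on something with over 40 N, if the wrist force passes 120 N, or if a joint passes its speed limit or range.

## Robot

A 6-joint arm with a two-finger parallel gripper is mounted at the origin on the work surface. World frame = base frame: x ahead of the robot, y to its left, z up, the work surface at z = 0. Lengths are in m, angles in rad, forces in N, time in s.
With the tool pointing down it reaches from about 0.35 to 0.95 m from the base axis. Payload 17.4 kg.
Tool frame: the origin (TCP) lies on the mounting face of the last link; the fingertips stand 186 mm ahead of it and the grasp point (between the pads) lies 167 mm ahead of it (robot.grip_depth is the distance from the TCP to the grasp point, in m); z points along the fingers, y is the direction in which the jaws open and shut (so a half turn about z gives the same grasp; the last joint's range is limited). The gripper opens to 93 mm and grips with 3 to 60 N. Pads are 15 mm wide; open, the fingers measure 128 mm over their backs; the gripper's body (75 mm by 188 mm) begins 65 mm behind the grasp point.
Start: joints at [-1.252, 0.116, 1.442, -0, 1.584, -0.038], TCP at [0.236, -0.632, 0.405] pointing down, gripper open.
Joint ranges: [-2.83, 2.83], [-0.83, 2.19], [0.07, 2.5], [-1.14, 4.28], [0.01, 3], [-2.97, 2.97]. Speed limits (rad/s): [1.89, 1.89, 2.22, 3.14, 3.14, 3.14].

## Interface

Orientations are given as a unit quaternion [w, x, y, z].
In Python, from bench import robot gives the robot as it stands. The module is installed in compiled form; this text tells all that it offers.
- The arm moves only by the shell command python3 -m creep 'ROWS'. ROWS is a JSON object of lists of equal length, an entry for each row: "gripper": the closure, from -1 (fully open) to 1 (shut), so that 0 is half open; "translation": the shift along the tool's x, y, z as a fraction of full scale, a list of three; "twist": the turn about the tool's z as a fraction of full scale. A call has 1 to 12 rows; each row shifts and turns the pose as measured when the row begins, along the tool's axes as they then stand; what a row does not reach is not made up. Full scale, the value 1, is 500 mm for a shift and 2 rad for a turn. A row lasts 1/8 s, in which the tool goes at most 62.5 mm and 10.7 degrees, less where a joint would pass 70% of its speed; a pose out of reach is approached as far as the arm can. A call with a number of a shift or a turn outside -1 to 1 is refused whole. A call with a gripper value outside its range is refused whole. The fingers move at their own pace and stop on an object; the grip force is fixed at half the most. Time passes only in rows, so rows that do not move let the fingers close. It gives the time, the measured TCP pose, the force and the opening at its end, in the units of the state.
- robot.read_state(): the state, without advancing time (a new reading comes with each control period).
- robot.capture(name): name is "side" or "top" or "wrist"; returns (picture, depth): 480x640x3 uint8, red, green, blue; 480x640 float32, m along the optical axis (not along the pixel's ray), 0 where there is no reading.
- robot.get_calibration(name): a dict with "intrinsics" (3x3 intrinsics, pixels), "R" (3x3) and "t" (3): a world point X has camera coordinates R X + t; the wrist camera has in their place "tool_from_camera" (4x4, takes a point from camera to tool coordinates, whose origin is the TCP and whose axes are the flange's). Camera axes: x right, y down, z forward; pixel columns grow to the right and rows downward; lengths in m; the calibration is good to about 2 mm. A picture is of the moment at which its call begins: read the wrist's pose just before it. get_calibration takes no time and is no camera call.
- robot.finish_job(): hands the job in, once; it reports no verdict.
The state is a dict: "t": time; "q": joint angles; "joint_vel": joint speeds; "joint_efforts": joint torques, N m; "tcp_pos": TCP position; "eef_rot": TCP orientation; "wrist_force": force on the tool from outside, world axes, zero at the start; "ft_torque": the same for the moment, N m; "width": opening from 0.0 (shut) to 1.0 (fully open).
Only numpy, scipy, OpenCV 4.12 (cv2) and the standard library are available. Lean on these libraries where they do the work, as an engineer would, in place of code of your own. Each camera call takes 0.05 s, during which the arm holds its last target. There are 200 camera calls.

## Working session

There is one attempt and no reset: what is moved stays moved. The work goes in short steps, Python scripts to look and compute and a shell command to move; the robot and the scene stay as the last step left them, time stands still between calls to the robot, and variables do not carry over. Pictures are saved under pics/ and viewed, about 8 in all and at most 12, crops included, and the job is handed in when it is done.

```bash
mkdir -p pics; cat > h.py <<'E'
import numpy as np,cv2
from bench import robot
def cap(n,f):
    p,d=robot.capture(n); cv2.imwrite(f'pics/{f}.png',p[:,:,::-1]); np.save(f'pics/{f}.npy',d); return p,d
def pts(n,d):
    c=robot.get_calibration(n);K=np.array(c['intrinsics']);R=np.array(c['R']);t=np.array(c['t'])
    v,u=np.mgrid[0:480,0:640]; P=np.stack([(u-K[0,2])/K[0,0]*d,(v-K[1,2])/K[1,1]*d,d],-1)
    return (P-t)@R
E
python3 - <<'E'
from h import *
for n in('top','side'):
    cap(n,n+'1'); c=robot.get_calibration(n); print(n,np.round(c['R'],3).tolist(),np.round(c['t'],3),np.round(c['intrinsics'],1).tolist())
s=robot.read_state();print({k:np.round(v,3) for k,v in s.items()})
E
```

```text
top [[0.012, -1.0, 0.003], [-0.991, -0.012, -0.136], [0.136, -0.001, -0.991]] [0.022 0.625 0.845] [[474.7, 0.0, 315.7], [0.0, 474.7, 233.8], [0.0, 0.0, 1.0]]
side [[0.981, -0.195, -0.015], [-0.104, -0.456, -0.884], [0.165, 0.868, -0.468]] [-0.593  0.156  0.921] [[479.2, 0.0, 315.6], [0.0, 479.2, 245.2], [0.0, 0.0, 1.0]]
{'t': np.float64(0.1), 'q': array([-1.252,  0.116,  1.442, -0.   ,  1.584, -0.038]), 'joint_vel': array([-0.002, -0.002, -0.002,  0.001,  0.   ,  0.001]), 'joint_efforts': array([ 1.0000e-03, -7.2289e+01, -6.2387e+01,  7.8000e-02,  2.3000e-02,
       -0.0000e+00]), 'tcp_pos': array([ 0.236, -0.632,  0.404]), 'eef_rot': array([-0.001,  0.984,  0.177, -0.   ]), 'wrist_force': array([ 0.605,  0.52 , -0.321]), 'ft_torque': array([ 0.016,  0.015, -0.058]), 'width': np.float64(1.0)}
```

View pics/top1.png

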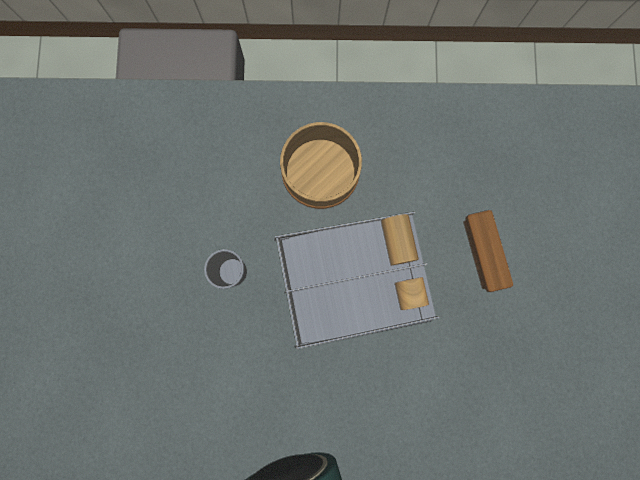

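View pics/side1.png

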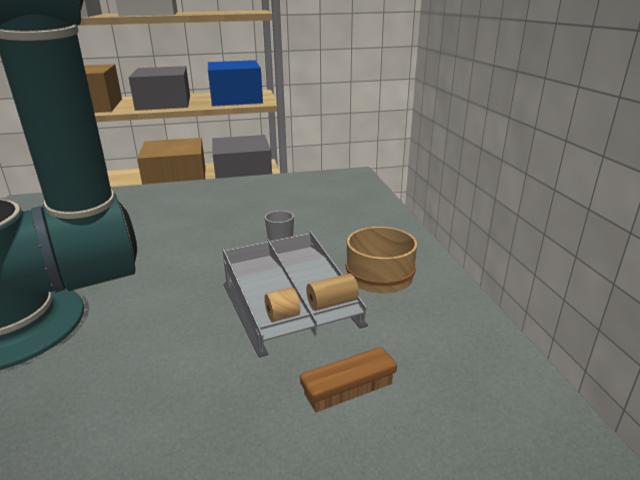

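Top view: the long roller is at about (400,240) in the far lane, with uphill to the left (+y). The short one is at (411,293), the mould at (321,165), the beaker at (225,268) and the brush at (489,250). Next I measure them.

```bash
cat > m.py <<'E'
from h import *
p=cv2.imread('pics/top1.png');d=np.load('pics/top1.npy');P=pts('top',d)
hsv=cv2.cvtColor(p,cv2.COLOR_BGR2HSV)
m=((hsv[...,1]>70)&(hsv[...,0]<25)&(d>0)).astype(np.uint8); m[:90]=0
n,l,st,c=cv2.connectedComponentsWithStats(m)
for i in range(1,n):
    if st[i,4]>200:
        Q=P[l==i]; top=Q[Q[:,2]>np.percentile(Q[:,2],90)]
        r=cv2.minAreaRect(Q[:,:2].astype(np.float32))
        print(st[i],'mean',Q.mean(0).round(3),'zmax',np.percentile(Q[:,2],98).round(3),'rect',np.round(r[0],3),np.round(r[1],3),round(r[2],1))
# slope floor: pixels between
def plane(poly):
    k=np.zeros(d.shape,np.uint8);cv2.fillPoly(k,[np.array(poly)],1);Q=P[(k>0)&(d>0)]
    A=np.c_[Q[:,:2],np.ones(len(Q))];s,res,_,_=np.linalg.lstsq(A,Q[:,2],rcond=None)
    print('plane',s.round(4),'slope deg',np.degrees(np.arctan(np.hypot(*s[:2]))).round(2),'uphill yaw',np.degrees(np.arctan2(s[1],s[0])).round(2),'rms',np.std(Q[:,2]-A@s).round(4)); return s
f=plane([(340,235),(380,230),(386,262),(345,268)]);g=plane([(345,282),(385,278),(390,312),(350,318)])
e=plane([(288,245),(315,242),(318,280),(295,283)])
for u,v in [(277,237),(297,347),(413,213),(437,319),(289,291),(426,265),(400,240),(225,250)]: print((u,v),P[v,u].round(3))
for u in range(280,432,8):
    v=int(round(262+(u-290)*-0.155)); print(u,v,P[v,u].round(4))
c=robot.get_calibration('wrist');print(np.round(c['tool_from_camera'],3).tolist())
E
python3 m.py
```

```text
[ 280  122   82   87 5558] mean [0.761 0.022 0.029] zmax 0.085 rect [0.752 0.022] [0.149 0.151] 71.0
[ 464  210   49   82 2381] mean [ 0.596 -0.292  0.039] zmax 0.046 rect [ 0.599 -0.305] [0.152 0.069] 13.9
[ 382  214   36   51 1305] mean [ 0.61  -0.118  0.089] zmax 0.096 rect [ 0.611 -0.121] [0.084 0.049] 12.0
[395 277  34  33 801] mean [ 0.515 -0.139  0.089] zmax 0.096 rect [ 0.514 -0.142] [0.052 0.05 ] 12.9
plane [-0.0332  0.1364  0.0786] slope deg 7.99 uphill yaw 103.7 rms 0.0015
plane [-0.0286  0.1395  0.0761] slope deg 8.1 uphill yaw 101.61 rms 0.0015
plane [ 0.0271 -0.1458  0.0471] slope deg 8.43 uphill yaw -79.47 rms 0.0015
(277, 237) [0.612 0.099 0.083]
(297, 347) [0.421 0.06  0.087]
(413, 213) [ 0.666 -0.152  0.045]
(437, 319) [ 0.468 -0.205 -0.003]
(289, 291) [0.517 0.075 0.084]
(426, 265) [ 0.571 -0.185  0.001]
(400, 240) [ 0.608 -0.119  0.093]
(225, 250) [0.587 0.19  0.088]
280 264 [ 0.5702  0.0985 -0.0016]
288 262 [0.5702 0.0801 0.0507]
296 261 [0.5719 0.0652 0.0545]
304 260 [0.5738 0.0506 0.0562]
312 259 [0.5756 0.036  0.0585]
320 257 [0.5794 0.0214 0.0589]
328 256 [0.5813 0.0069 0.0604]
336 255 [ 0.5836 -0.0078  0.0574]
344 254 [ 0.586  -0.0227  0.0531]
352 252 [ 0.5896 -0.0371  0.0558]
360 251 [ 0.5919 -0.0521  0.0529]
368 250 [ 0.5941 -0.067   0.0511]
376 249 [ 0.5965 -0.0821  0.0484]
384 247 [ 0.6005 -0.0972  0.0471]
392 246 [ 0.598  -0.1054  0.0874]
400 245 [ 0.5995 -0.119   0.0908]
408 244 [ 0.6013 -0.1329  0.0924]
416 242 [ 0.612  -0.1591  0.0357]
424 241 [ 0.6186 -0.1827 -0.0009]
[[0.001, -0.958, -0.288, 0.079], [1.0, 0.0, 0.001, -0.0], [-0.001, -0.288, 0.958, 0.019], [0.0, 0.0, 0.0, 1.0]]
```

```bash
python3 -c "
import cv2;p=cv2.imread('pics/top1.png')[200:360,260:450];cv2.imwrite('pics/crop1.png',cv2.resize(p,None,fx=3.7,fy=3.7,interpolation=cv2.INTER_CUBIC))"
```

```text
(no output)
```

View pics/crop1.png

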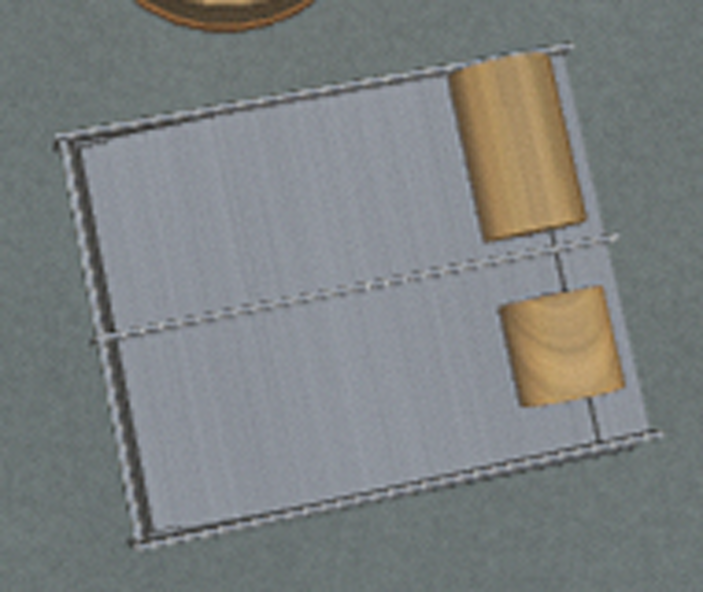

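The gutter yaw is about 102° (slope floor planes and roller rectangle agree). The measured sizes match the given ones: roller 84 mm, slope 8°, crest z about 61 mm. First I shut the jaws and turn the tool so that its x points uphill.

```bash
python3 -m creep '{"gripper":[1,1,1,1,1,1,1,1,1],"translation":[[0,0,0],[0,0,0],[0,0,0],[0,0,0],[0,0,0],[0,0,0],[0,0,0],[0,0,0],[0,0,0]],"twist":[-0.09,-0.09,-0.09,-0.09,-0.09,-0.09,-0.09,-0.09,0]}'
cat > st.py <<'E'
from h import *
from scipy.spatial.transform import Rotation as Ro
C=np.array([0.611,-0.121]); h=np.radians(102); U=np.array([np.cos(h),np.sin(h)])
s=robot.read_state();w,x,y,z=s['eef_rot'];R=Ro.from_quat([x,y,z,w]).as_matrix()
p=np.array(s['tcp_pos'])+0.186*R[:,2]
print('t',s['t'],'tip',p.round(4),'toolx deg',np.degrees(np.arctan2(R[1,0],R[0,0])).round(2),'toolz',R[:,2].round(3),'F',np.round(s['wrist_force'],2),'w',s['width'],'q',np.round(s['q'],2))
r=p[:2]-C; print('rel roller start: along',(r@U).round(4),'across',(r@[U[1],-U[0]]).round(4))
A=np.r_[C-0.055*U,p[2]]; print('to approach, tool units',(R.T@(A-p)/0.5).round(4))
E
python3 st.py
```

```text
t: 1.23
tcp_pos: [0.2358, -0.6325, 0.4]
eef_rot: [-0.003, 0.605, 0.796, 0.002]
wrist_force: [0.5, -0.0, 0.2]
width: 0.08
t 1.225 tip [ 0.2353 -0.6312  0.214 ] toolx deg 105.52 toolz [-0.002  0.007 -1.   ] F [ 0.47 -0.04  0.2 ] w 0.07982700714571693 q [-1.25  0.12  1.45 -0.    1.58 -1.52]
rel roller start: along -0.4209 across -0.4736
to approach, tool units [0.6724 0.9902 0.0046]
```

```bash
python3 -m creep '{"gripper":[1,1,1,1,1,1,1,1,1,1,1,1],"translation":[[0,0,0],[0.073,0.095,0],[0.073,0.095,0],[0.073,0.095,0],[0.073,0.095,0],[0.073,0.095,0],[0.073,0.095,0],[0.073,0.095,0],[0.073,0.095,0],[0.073,0.095,0],[0.073,0.095,0],[0,0,0]],"twist":[0.03,0,0,0,0,0,0,0,0,0,0,0]}'; python3 st.py
python3 - <<'E'
from h import *
cap('top','top2');cap('wrist','wrist2')
E
```

```text
t: 2.72
tcp_pos: [0.6493, -0.1743, 0.3998]
eef_rot: [-0.004, 0.655, 0.756, 0.002]
wrist_force: [-0.6, -0.9, -0.8]
width: 0.006
t 2.725 tip [ 0.6486 -0.1726  0.2139] toolx deg 98.15 toolz [-0.004  0.009 -1.   ] F [-0.6  -0.86 -0.78] w 0.006087043814368779 q [-0.3   0.11  1.45  0.01  1.58 -0.44]
rel roller start: along -0.0583 across 0.0261
to approach, tool units [ 0.003  -0.0525  0.0001]
```

View pics/wrist2.png

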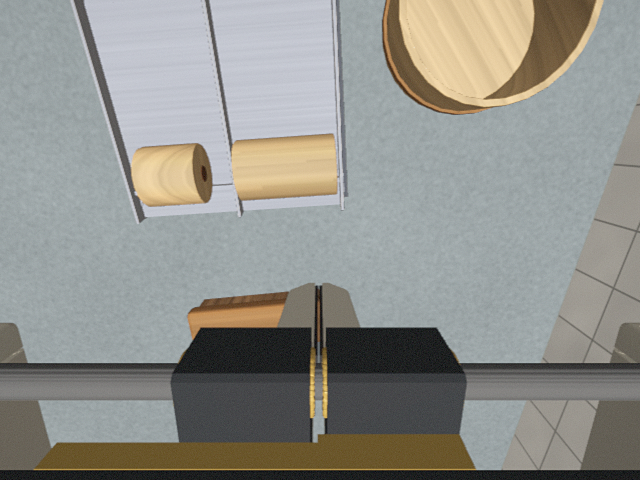

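The wrist view shows the long roller at (285,167) in the lane next to the mould. The fingertips at (318,287) are still about 26 mm off the lane centre, so I correct yaw and offset and lower.

```bash
python3 -m creep '{"gripper":[1,1,1,1,1,1],"translation":[[0,-0.052,0],[0,0,0],[0,0,0.08],[0,0,0.08],[0,0,0.08],[0,0,0]],"twist":[-0.03,0,0,0,0,0]}'; python3 st.py
```

```text
t: 3.58
tcp_pos: [0.6181, -0.1857, 0.2791]
eef_rot: [-0.002, 0.64, 0.768, 0.002]
wrist_force: [0.2, -0.1, 0.4]
width: 0.007
t 3.575 tip [ 0.6181 -0.1845  0.0931] toolx deg 100.37 toolz [-0.     0.007 -1.   ] F [ 0.22 -0.1   0.38] w 0.007097221566692055 q [-0.33  0.11  1.65  0.01  1.38 -0.51]
rel roller start: along -0.0636 across -0.0063
to approach, tool units [0.0175 0.0121 0.0001]
```

```bash
python3 -m creep '{"gripper":[1,1,1,1,1],"translation":[[0,0.0125,0.036],[0,0,0],[0,0,0.03],[0,0,0],[0,0,0]],"twist":[-0.014,0,0,0,0]}'; python3 st.py
python3 - <<'E'
from h import *
p,d=cap('side','side3');cv2.imwrite('pics/side3c.png',cv2.resize(p[200:400,200:450,::-1],None,fx=3,fy=3))
E
```

```text
t: 4.2
tcp_pos: [0.6257, -0.1855, 0.2492]
eef_rot: [0.0, 0.63, 0.777, 0.003]
wrist_force: [0.4, -0.3, -0.5]
width: 0.008
t 4.2 tip [ 0.6267 -0.1846  0.0632] toolx deg 101.92 toolz [ 0.005  0.005 -1.   ] F [ 0.39 -0.25 -0.48] w 0.007557126856168491 q [-0.33  0.15  1.66  0.01  1.33 -0.54]
rel roller start: along -0.0654 across 0.0021
to approach, tool units [ 0.0209 -0.0043  0.0001]
```

View pics/side3c.png

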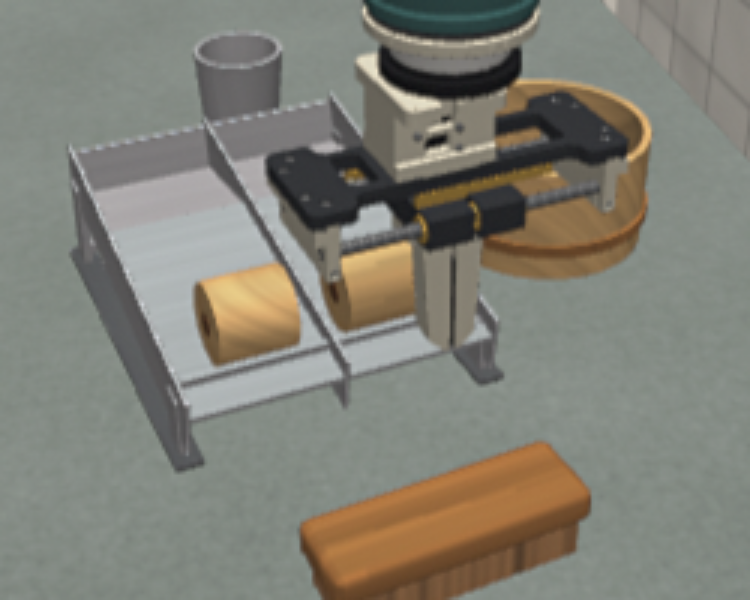

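The side crop shows the tip (447,345) behind the long roller and clear of the lip. I check by projection that the gripper's side brackets clear the short roller.

```bash
python3 - <<'E'
from h import *
c=robot.get_calibration('side');K,R,t=[np.array(c[k]) for k in('intrinsics','R','t')]
tip=np.array([.6267,-.1846,.0632]);V=np.array([.978,.208,0])
for a,z in[(0,0),(-.094,.084),(.094,.084),(-.094,.06)]:
    q=K@(R@(tip+a*V+[0,0,z])+t);q=q[:2]/q[2];print(a,z,q.round(1),((q-[200,200])*3).round())
E
```

```text
0 0 [348.2 313.4] [445. 340.]
-0.094 0.084 [296.3 284.7] [289. 254.]
0.094 0.084 [397.8 260.3] [593. 181.]
-0.094 0.06 [296.8 297.3] [290. 292.]
```

```bash
python3 -m creep '{"gripper":[1,1,1,1,1,1,1],"translation":[[0,-0.004,0.006],[0.02,0,0],[0.02,0,0],[0.012,0,0],[0.01,0,-0.0014],[0.01,0,-0.0014],[0,0,0]],"twist":[0,0,0,0,0,0,0]}'; python3 st.py
```

```text
t: 5.12
tcp_pos: [0.6157, -0.1479, 0.2491]
eef_rot: [0.002, 0.63, 0.777, 0.004]
wrist_force: [-0.9, -1.0, 0.3]
width: 0.002
t 5.125 tip [ 0.6171 -0.1473  0.0631] toolx deg 101.94 toolz [ 0.007  0.004 -1.   ] F [-0.89 -1.03  0.29] w 0.0024661203187288897 q [-0.28  0.11  1.71  0.01  1.32 -0.49]
rel roller start: along -0.027 across 0.0005
to approach, tool units [-0.056  -0.0009 -0.0001]
```

```bash
python3 -m creep '{"gripper":[1,1,1,1,1,1,1,1,1,1],"translation":[[0.01,0,-0.001],[0.01,0,-0.001],[0.01,0,-0.001],[0.01,0,-0.001],[0.01,0,-0.001],[0.01,0,-0.001],[0.01,0,-0.001],[0.01,0,-0.001],[0.01,0,-0.001],[0,0,0]],"twist":[0,0,0,0,0,0,0,0,0,0]}'; python3 st.py
python3 - <<'E'
from h import *
cap('top','top4');p,d=cap('side','side4');cv2.imwrite('pics/side4c.png',cv2.resize(p[200:400,200:450,::-1],None,fx=3,fy=3))
E
```

```text
t: 6.38
tcp_pos: [0.6059, -0.1013, 0.2544]
eef_rot: [0.002, 0.63, 0.777, 0.004]
wrist_force: [0.3, -0.1, 0.2]
width: 0.005
t 6.375 tip [ 0.6074 -0.1008  0.0684] toolx deg 101.92 toolz [ 0.008  0.003 -1.   ] F [ 0.26 -0.09  0.19] w 0.004748119951268511 q [-0.21  0.06  1.75  0.    1.32 -0.42]
rel roller start: along 0.0205 across 0.0007
to approach, tool units [-1.511e-01 -1.200e-03 -1.000e-04]
```

View pics/side4c.png

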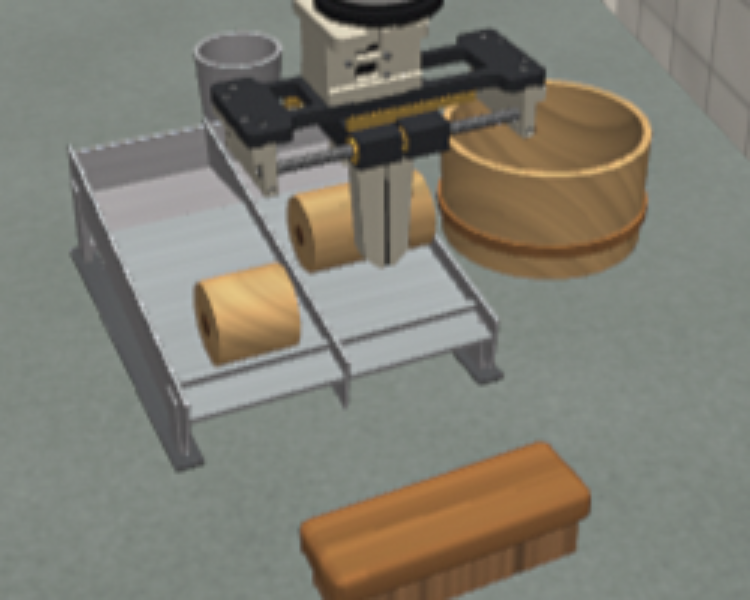

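The roller rides squarely ahead of the tip at (360,220), and the short roller hasn't moved. Continuing up.

```bash
python3 -m creep '{"gripper":[1,1,1,1,1,1,1,1,1,1,1,1],"translation":[[0.01,0,-0.0015],[0.01,0,-0.0015],[0.01,0,-0.0015],[0.01,0,-0.0015],[0.01,0,-0.0015],[0.01,0,-0.0015],[0.01,0,-0.0015],[0.01,0,-0.0015],[0.01,0,-0.0015],[0.01,0,-0.0015],[0.01,0,-0.0015],[0.01,0,-0.0015]],"twist":[0,0,0,0,0,0,0,0,0,0,0,0]}'; python3 st.py
```

```text
t: 7.98
tcp_pos: [0.5927, -0.0393, 0.2642]
eef_rot: [0.003, 0.63, 0.776, 0.003]
wrist_force: [1.6, -3.3, 2.3]
width: 0.006
t 7.975 tip [ 0.5943 -0.039   0.0783] toolx deg 101.88 toolz [ 0.009  0.002 -1.   ] F [ 1.58 -3.27  2.28] w 0.0059021919100499635 q [-0.11  0.01  1.78  0.    1.34 -0.32]
rel roller start: along 0.0837 across 0.0007
to approach, tool units [-0.2774 -0.0008  0.    ]
```

```bash
python3 -m creep '{"gripper":[1,1,1,1,1,1,1],"translation":[[0.008,0,-0.0005],[0.008,0,0],[0.008,0,0],[0.008,0,0],[0.008,0,0],[0.008,0,0],[0,0,0]],"twist":[0,0,0,0,0,0,0]}'; python3 st.py
python3 - <<'E'
from h import *
p,d=cap('side','side5');cv2.imwrite('pics/side5c.png',cv2.resize(p[200:400,200:450,::-1],None,fx=3,fy=3))
E
```

```text
t: 8.85
tcp_pos: [0.587, -0.0132, 0.2634]
eef_rot: [0.001, 0.63, 0.777, 0.003]
wrist_force: [0.7, -1.3, 0.4]
width: 0.005
t 8.85 tip [ 0.5881 -0.0126  0.0774] toolx deg 101.92 toolz [ 0.006  0.003 -1.   ] F [ 0.68 -1.28  0.37] w 0.004563391002695699 q [-0.07 -0.    1.8   0.    1.34 -0.28]
rel roller start: along 0.1108 across 0.0002
to approach, tool units [-3.315e-01  2.000e-04 -7.000e-04]
```

View pics/side5c.png

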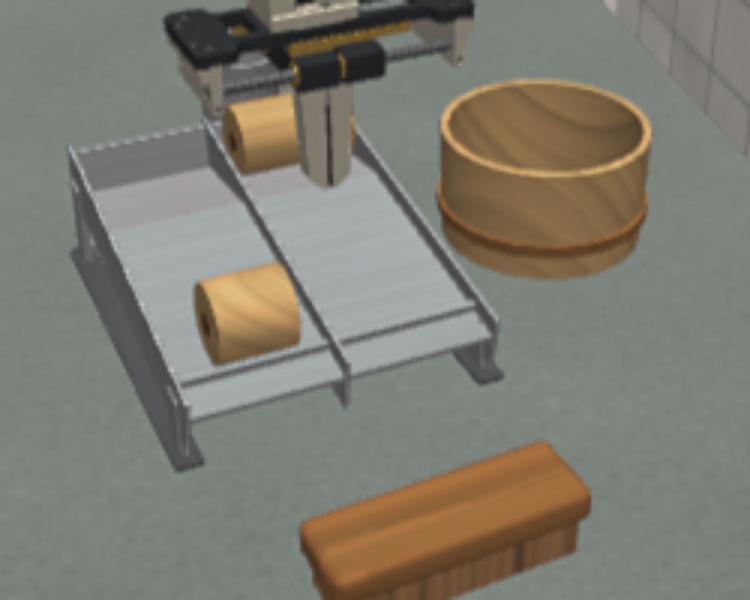

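The roller appears past the crest at (265,135). I retract slightly, lift, and check.

```bash
python3 -m creep '{"gripper":[1,1,1,1,1],"translation":[[0,0,0],[0,0,0],[0,0,0],[0,0,0],[0,0,0]],"twist":[0,0,0,0,0]}'; cat > r.py <<'E'
import sys
from h import *
C=np.array([0.611,-0.121]); h=np.radians(102); U=np.array([np.cos(h),np.sin(h)])
for n in('side','top'):
    p,d=cap(n,n+sys.argv[1]);P=pts(n,d);hsv=cv2.cvtColor(p,cv2.COLOR_RGB2HSV)
    r=P[...,:2]-C;a=r@U;b=r@[U[1],-U[0]]
    for nm,lo,hi in(('long',-.047,.047),('short',-.145,-.052)):
        m=(hsv[...,1]>70)&(hsv[...,0]<25)&(b>lo)&(b<hi)&(a>-.05)&(a<.24)&(P[...,2]>.03)&(P[...,2]<.13)
        if m.sum()>30: print(n,nm,m.sum(),'along',np.percentile(a[m],[2,50,98]).round(3),'across',np.percentile(b[m],[2,98]).round(3),'z',np.percentile(P[m][:,2],[2,98]).round(3))
E
python3 r.py 6
```

```text
t: 9.52
tcp_pos: [0.5871, -0.0137, 0.2634]
eef_rot: [0.001, 0.63, 0.777, 0.003]
wrist_force: [0.6, -0.1, -0.2]
width: 0.005
side long 547 along [0.158 0.167 0.199] across [-0.041  0.041] z [0.068 0.108]
side short 911 along [-0.028 -0.019  0.014] across [-0.123 -0.074] z [0.055 0.096]
top long 289 along [0.163 0.204 0.212] across [-0.039  0.042] z [0.085 0.103]
top short 114 along [-0.025 -0.019 -0.011] across [-0.122 -0.077] z [0.076 0.092]
```

The roller's centre is about 185–187 mm along from its start, against 187 mm expected at the stop. Lifting clear and backing away.

```bash
python3 -m creep '{"gripper":[1,1,1,1,1,1,1,1,1,1,1],"translation":[[-0.02,0,0],[-0.01,0,-0.1],[0,0,-0.1],[0,0,-0.1],[-0.1,0,0],[-0.1,0,0],[-0.1,0,0],[-0.1,0,0],[-0.1,0,0],[0,0,0],[0,0,0]],"twist":[0,0,0,0,0,0,0,0,0,0,0]}'; python3 r.py 7; sed -i 's/top1/top7/g' m.py; python3 m.py | head -5
```

```text
t: 11.0
tcp_pos: [0.6416, -0.2874, 0.4178]
eef_rot: [0.002, 0.63, 0.777, 0.003]
wrist_force: [0.6, 0.3, 1.1]
width: 0.005
side long 961 along [0.159 0.166 0.197] across [-0.041  0.041] z [0.068 0.108]
side short 907 along [-0.028 -0.019  0.012] across [-0.123 -0.074] z [0.056 0.096]
top long 1365 along [0.163 0.186 0.211] across [-0.039  0.042] z [0.086 0.108]
top short 800 along [-0.023  0.004  0.024] across [-0.121 -0.074] z [0.075 0.095]
[ 280  122   82   87 5560] mean [0.761 0.022 0.029] zmax 0.085 rect [0.752 0.022] [0.149 0.151] 64.9
[ 464  210   49   82 2385] mean [ 0.596 -0.292  0.039] zmax 0.046 rect [ 0.599 -0.304] [0.152 0.068] 13.8
[ 279  233   37   52 1365] mean [0.573 0.062 0.1  ] zmax 0.108 rect [0.574 0.062] [0.084 0.05 ] 12.0
[395 277  34  33 800] mean [ 0.515 -0.138  0.089] zmax 0.095 rect [ 0.515 -0.144] [0.052 0.054] 11.9
plane [-0.0289  0.1382  0.0762] slope deg 8.04 uphill yaw 101.81 rms 0.0015
```

View pics/top7.png

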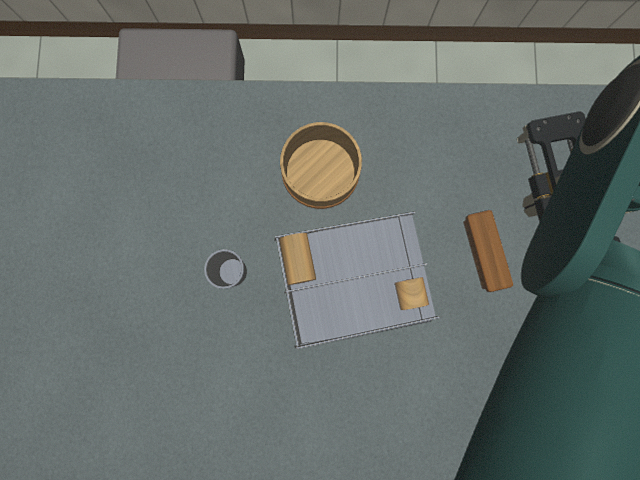

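The long roller rests against the stop at (297,258). The short roller (411,293), mould, brush and beaker are where they started, and the arm is clear.

```bash
python3 -c "
from bench import robot
print(robot.finish_job())"
```

```text
the job is handed in; nothing more can be done
None
```

The long roller now rests in the dip against the end stop. I pushed it there with the shut fingertips at about 40 mm/s, and past the crest it rolled the last stretch by itself. The job is handed in.

- **Roller position:** its centre is about 186 mm along from where it started, against 187 mm expected at the stop. It lies square in its lane, and its top is at 108 mm, about the expected height. Two checks 1.5 s apart gave the same position to within 2 mm.
- **Everything else:** the short roller, mould and brush measured within about 2 mm of their start positions. I checked the beaker only by eye in the top picture, where it sits at the same pixels as before.
- **Forces and time:** the wrist force stayed around 4 N or less at the readings I took. The arm ended well clear, touching nothing, at about 11 s of the 48 s allowed.
- **Off from plan:** no final check failed. The approach moves missed their targets by up to 26 mm sideways and 4 degrees in turn, and I corrected them before touching the roller.

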